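# Put a vial away in a sample chest with a folding lid stay

### The job

Put the small blue vial away in the blue sample chest: raise the lid by its bar handle until the folding stay locks and let go, so that the stay alone holds the lid up; then stand the vial upright on the chest floor and let go of it. Then break the stay by pushing its red knob back past centre, and lower the lid gently by hand until it is fully shut, without ever letting it drop. Leave the white sample bottle and the loose red cap where they are.

Things in the scene. Friction and masses are not known exactly. Their poses are not given: they have to be found in the camera images.
- chest: Blue sample chest, fixed: open box 160 deep (x) x 240 wide (y) x 90 high, walls and floor 6. Origin: centre of its underside; x points from front (handle) to back (lid hinge), y to its left, z up. A small carton (40 x 62 x 24) lies inside in the left half; the right half (chest y -100 to +10) is empty. The stay is outside the right (-y) wall.
- chest_hinge (a point): Fixed point on the lid's hinge axis, half-way along it: chest frame (80, 0, 90). The axis is the chest's y axis. The lid is a 12 thick plate, 166 from the hinge to its front edge, 246 wide, 0.6 kg. At lid angle a, the handle bar's centre is at chest-frame offset (-205 cos a + 6 sin a, 0, 205 sin a + 6 cos a) from this point.
- lid_handle (a point): Centre of the lid's bar handle: round steel bar, 12 diameter, parallel to the hinge and 205 from it, straight for 118 between its side arms, 33 clear of the lid's front edge. Moves with the lid: shut, it is 96 above the worktop in front of the chest; with the lid up it stands on top. The bar can turn between gripping pads.
- chest_lid (a joint): Lid angle, rad: 0 fully shut, grows as it opens. The taut straight stay stops it at 1.45; with the stay locked it rests at about 1.44. The hinge has some friction: with the stay broken the lid still stands by itself above about 1.05, but lower down it falls if not held.
- stay_elbow (a joint): Middle joint of the stay, rad: 0 folded (lid shut), 2.51 straight (dead centre), 2.66 locked on its stop past centre. A weak spring draws it into the lock when the lid is fully up and freed. Pushed back through centre it springs back if let go above about 2.2 and stays broken below that; about 1.85 is a good place to stop: below about 1.35 the lid starts to fall.
- stay_knob (a point): Middle of the red knob on the stay's elbow: round pin, 12 diameter, 38 long, sticking out to the chest's right (-y), with an 18 wide head; this point is 17 from the head, 43 outside the chest's wall. It circles about stay_foot, 82 from that axis. Locked, it is about 117 up; push it to the back (chest +x); it swings back and down, 6 to dead centre, some 28 in all. A few N do.
- stay_foot (a point): Fixed lower pivot axis of the stay on the chest's right wall (axis along chest y): chest frame (-20, -138, 46).
- vial_mid (a point): Centre, half-way up, of the small glass vial with pale blue liquid and a white cap: 34 diameter, 58 high (body 48 high, cap 20 wide), standing upright on the worktop, 0.06 kg. Its z axis is the vial's axis.
- sample_bottle: White sample bottle, 54 diameter, 103 high, standing; origin at the centre of its underside. Bystander.
- lab_cap: Loose red screw cap, 63 diameter, 24 high; origin at the centre of its underside. Bystander.
Mind the look-alikes: they are no part of the job. What is meant by the part that bears vial_mid is not orange or purple, and is the smaller of those in its own colour.

How it is judged:
By the outcome, as a careful person would: the job done as asked, in the order asked, and still so for the second after the job is handed in, with the robot touching nothing.
It also fails if it takes over 72 s, if anything falls off the work surface, if the arm or the gripper's body presses on something with over 40 N, if the wrist force passes 120 N, or if a joint passes its speed limit or range.

### The arm

A 6-joint arm with a two-finger parallel gripper is mounted at the origin on a cart in front of the work surface, level with it; the furniture and walls round the work are solid. World frame = base frame: x ahead of the robot, y to its left, z up, the work surface at z = 0. Lengths are in m, angles in rad, forces in N, time in s.
With the tool pointing down it reaches from about 0.3 to 0.875 m from the base axis. Payload 6.4 kg.
Tool frame: the origin (TCP) lies midway between the tips of the shut fingers; the grasp point (between the pads) lies 19 mm behind it (grasp_offset is the distance from the TCP to the grasp point, in m); z points along the fingers, y is the line along which they close (so a half turn about z gives the same grasp; the last joint's range is limited). The gripper opens to 85 mm and grips with 20 to 120 N. Pads are 22 mm wide; open, the fingers measure 114 mm over their backs; the gripper's body (76 mm by 85 mm) begins 54 mm behind the grasp point. The pads swing forward as they close: fully open they stand 13 mm farther back than shut.
Start: joints at [0.975, 0.181, 1.607, -0, 1.354, -0.206], TCP at [0.218, 0.532, 0.231] pointing down, gripper open.
Joint ranges: [-2.99, 2.99], [-0.89, 2.07], [0.3, 2.58], [-1.14, 4.28], [0, 2.63], [-3.12, 3.12]. Speed limits (rad/s): [2.57, 2.57, 3.01, 3.14, 3.14, 3.14].

### API

Orientations are given as a unit quaternion [w, x, y, z].
In Python, from bench import * gives the robot as it stands. The module is installed in compiled form; this text tells all that it offers.
- The arm moves only by the tool servo_tool, never from a script. Its argument "commands" is text: rows parted by semicolons, each of 7 numbers parted by spaces: the turn, a rotation vector about the tool's x, y, z in rad, then the shift along the tool's x, y, z in mm, then the opening, from 0 (shut) to 1 (fully open). In form: wx wy wz dx dy dz claw; .... A call has 1 to 5 rows; each row shifts and turns the commanded pose from where the row before left it, along the tool's axes as they then stand; what a row does not reach is not made up. A row lasts 1/8 s, in which the tool goes at most 62.5 mm and 10.7 degrees, less where a joint would pass 70% of its speed; a pose out of reach is approached as far as the arm can. A call with a gripper value outside its range is refused whole. The fingers move at their own pace and stop on an object; the grip force is fixed at half the most. Time passes only in rows, so rows that do not move let the fingers close. It gives the time, the measured TCP pose, the force, the opening and the grip force at its end, in the units of the state.
- get_obs(): the state, without advancing time (a new reading comes with each control period).
- camera(name): name is "scene" or "top" or "wrist"; returns the picture (420x560x3 uint8, blue, green, red); there is no depth.
- calibration(name): a dict with "fx", "fy", "cx", "cy" (pixels), "R" (3x3) and "t" (3): a world point X has camera coordinates R X + t. Camera axes: x right, y down, z forward; pixel columns grow to the right and rows downward; lengths in m; the calibration is good to about 2 mm. A picture is of the moment at which its call begins: read the wrist's pose just before it. calibration takes no time and is no camera call; for the wrist camera it gives the pose at the moment of the call.
- hand_in(): hands the job in; it is judged then, once.
The state is a dict: "time_s": time; "q": joint angles; "dq": joint speeds; "joint_efforts": joint torques, N m; "eef_pos": TCP position; "eef_rot": TCP orientation; "wrist_force": force on the tool from outside, world axes, zero at the start; "torque": the same for the moment, N m; "opening": opening from 0.0 (shut) to 1.0 (fully open); "grasp_force": force on a finger pad.
Only numpy, scipy, OpenCV 4.12 (cv2) and the standard library are available. Lean on these libraries where they do the work, as an engineer would, in place of code of your own. Each camera call takes 0.05 s, during which the arm holds its last target. There are 200 camera calls.

## Working session

There is one attempt and no reset: what is moved stays moved. The work goes in short steps, Python scripts to look and compute and a tool call to move; the robot and the scene stay as the last step left them, time stands still between calls to the robot, and variables do not carry over. Pictures are saved under pics/ and viewed, at most 10 in all, crops included, and the job is handed in when it is done.

Besides the shell and the picture viewer there is one more tool, called after "Request:" by a JSON object that holds its "op" and its "data", one argument or row to a line. servo_tool: Moves the arm, as the interface text tells. Its arguments: {"type":"object","properties":{"commands":{"type":"string"}},"required":["commands"]}

```bash
mkdir -p pics; python3 - <<'E'
from bench import *
import cv2
o=get_obs();print(o)
for n in("scene","top"):
    cv2.imwrite(f"pics/{n}0.png",camera(n));print(n,calibration(n))
E
```

```text
{'time_s': 0.0, 'q': array([ 9.74692700e-01,  1.81566647e-01,  1.60800211e+00,  3.35340371e-05,
        1.35380359e+00, -2.06305955e-01]), 'dq': array([0.00019924, 0.00020703, 0.00205634, 0.00117121, 0.00093613,
       0.00178543]), 'joint_efforts': array([-2.31245713e-04, -4.44876409e+01, -3.51327682e+01, -3.36945359e-04,
        9.21453786e-03,  2.39283942e-06]), 'eef_pos': array([0.21816197, 0.53141075, 0.23037261]), 'eef_rot': array([-3.62579452e-04,  1.93670766e-01,  9.81066176e-01, -8.12789461e-04]), 'wrist_force': array([ 0.23843467,  0.13756676, -0.07893748]), 'torque': array([ 0.02960772, -0.05519107, -0.00820573]), 'grasp_force': 0.0, 'opening': 0.9974148388519584}
scene {'fx': 472.86023152364567, 'fy': 472.86023152364567, 'cx': 278.9829722095728, 'cy': 222.20951518655238, 'R': array([[-0.67703883, -0.73593307,  0.00457612],
       [-0.28604999,  0.25741912, -0.92299014],
       [ 0.67808098, -0.62620916, -0.38479639]]), 't': array([0.3879025 , 0.24200555, 0.91554538])}
top {'fx': 481.0329379174893, 'fy': 481.0329379174893, 'cx': 283.44071357793155, 'cy': 212.13641123621983, 'R': array([[-0.24510881, -0.96949206,  0.00261068],
       [-0.9487153 ,  0.23929971, -0.20657912],
       [ 0.19965208, -0.05311116, -0.97842642]]), 't': array([0.11998354, 0.56489879, 1.24347369])}
```

View pics/scene0.png

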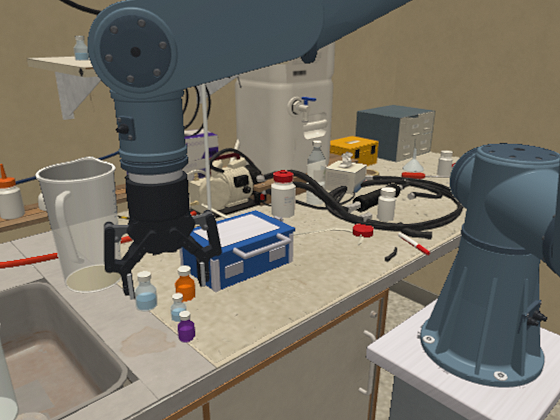

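View pics/top0.png

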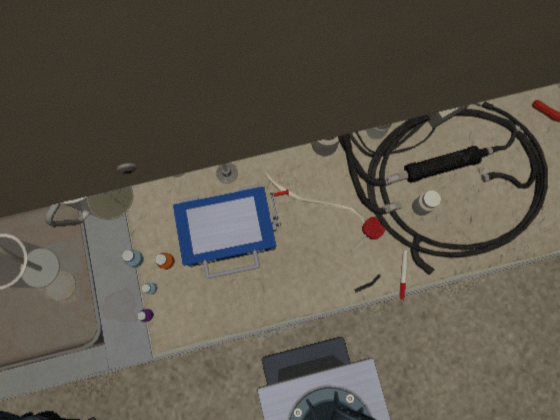

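The scene picture shows a large blue vial at (146,290), an orange one at (184,283), a small blue one at (178,307) and a purple one at (186,326). In the top picture they are at (132,258), (164,261), (149,288) and (145,315). The small blue one fits: it is neither orange nor purple, and it is the smaller of the two blues. I'll confirm it in a crop, along with the chest.

```bash
python3 - <<'E'
import cv2
t=cv2.imread("pics/top0.png")[180:330,110:310]
cv2.imwrite("pics/c1.png",cv2.resize(t,None,fx=4,fy=4,interpolation=cv2.INTER_CUBIC))
t=cv2.imread("pics/scene0.png")[205:345,110:310]
cv2.imwrite("pics/c2.png",cv2.resize(t,None,fx=4,fy=4,interpolation=cv2.INTER_CUBIC))
E
```

```text
(no output)
```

View pics/c1.png

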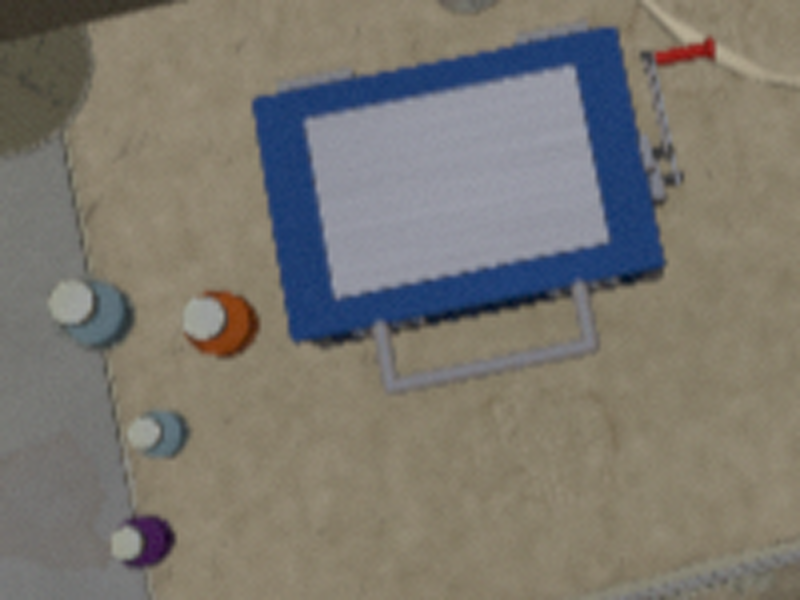

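View pics/c2.png

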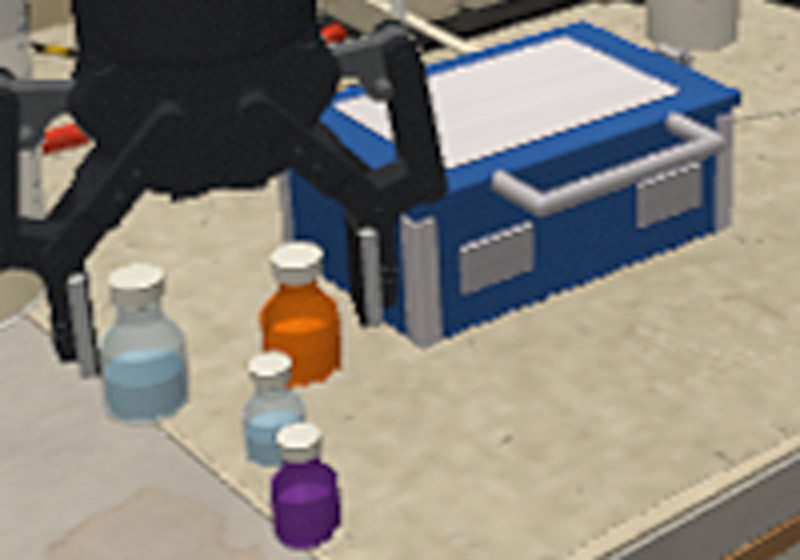

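The crops confirm the small blue vial: its cap is at (144,433) in the top crop and (270,365) in the scene crop. It is clearly smaller than the other blue one, with the purple and orange vials next to it. The chest is shut, and the red knob shows at the right side, at the back, with its head at (710,47).

```bash
cat > h.py <<'E'
import numpy as np, cv2
from scipy.optimize import least_squares
from scipy.spatial.transform import Rotation as Ro
def ray(c,uv,z):
    d=c["R"].T@np.array([(uv[0]-c["cx"])/c["fx"],(uv[1]-c["cy"])/c["fy"],1.]);o=-c["R"].T@c["t"]
    return o+d*(z-o[2])/d[2]
def proj(c,X):
    p=c["R"]@np.asarray(X)+c["t"];return np.array([p[0]/p[2]*c["fx"]+c["cx"],p[1]/p[2]*c["fy"]+c["cy"]])
def tri(obs):
    f=lambda X:np.concatenate([proj(c,X)-uv for c,uv in obs]);r=least_squares(f,[.4,.2,.05]);return r.x,r.fun
E
python3 - <<'E'
from h import *
from bench import *
t=calibration("top");s=calibration("scene")
T=lambda u,v:np.array([u/4+110,v/4+180]);S=lambda u,v:np.array([u/4+110,v/4+205])
L=[(80,123),(80,-123),(-86,-123),(-86,123)]
px=[T(254,99),T(616,28),T(664,268),T(292,341)]
obs=[(t,p,(x/1e3,y/1e3,.102)) for p,(x,y) in zip(px,L)]
obs+=[(t,T(389,385),(-.125,.059,.096)),(t,T(597,346),(-.125,-.059,.096))]
obs+=[(s,S(738,100),(-.086,-.123,.102)),(s,S(580,25),(.08,-.123,.102))]
def f(p):
    c,sn=np.cos(p[2]),np.sin(p[2])
    return np.concatenate([proj(k,[p[0]+c*x-sn*y,p[1]+sn*x+c*y,z])-u for k,u,(x,y,z) in obs])
r=least_squares(f,[.5,.2,.2]);print(r.x,np.round(r.fun,1))
p=r.x;c,sn=np.cos(p[2]),np.sin(p[2])
W=lambda x,y,z:np.array([p[0]+c*x-sn*y,p[1]+sn*x+c*y,z])
print("handle",W(-.125,0,.096),"hinge",W(.08,0,.09),"foot",W(-.02,-.138,.046),"place",W(0,-.045,.03))
print("vial top cap",ray(t,T(144,433),.058),tri([(t,T(144,433)),(s,S(270,362))]))
print("scene base",[ray(s,S(273,q),.0) for q in(458,)])
for n,q in dict(big=(72,300),orange=(206,318),purple=(127,545)).items(): print(n,ray(t,T(*q),.075 if n!="purple" else .058))
b=np.array([ (431+0,205)]);print("bottle",ray(t,(430,199),.1),"cap",ray(t,(374,228),.024), "knob",ray(t,T(712,47),.05))
E
```

```text
[ 0.5755967   0.13957746 -0.0410762 ] [-1.7 -0.6 -0.3 -1.4  0.4 -0.4 -0.9  1.   2.5  0.  -4.2  0.3  2.5 -2.1
  1.6 -1.6]
handle [0.45070214 0.14471054 0.096     ] hinge [0.65552922 0.13629229 0.09      ] foot [0.54994665 0.00251516 0.046     ] place [0.57374879 0.09461542 0.03      ]
vial top cap [0.46774342 0.37702103 0.058     ] (array([0.46898183, 0.37843368, 0.05852483]), array([-0.67557978, -0.34033093,  0.58077893,  0.13543169]))
scene base [array([0.47212734, 0.3813161 , 0.        ])]
big [0.56210312 0.4021368  0.075     ]
orange [0.52901572 0.31934565 0.075     ]
purple [0.39990044 0.40115194 0.058     ]
bottle [ 0.5084778  -0.40318938  0.1       ] cap [ 0.47954409 -0.25554563  0.024     ] knob [ 0.6313811  -0.04866918  0.05      ]
```

The chest, vial and bar fit the picture to about 2 px (yaw −0.041), and every height and size agrees with what's given. Next I'll write a helper that turns a target pose into rows, then plan the approach to the handle with the tool tilted 25° to keep the wrist low.

```bash
cat >> h.py <<'E'
CH=np.array([.5756,.1396,-.041])
def W(x,y,z,p=CH):
    c,s=np.cos(p[2]),np.sin(p[2]);return np.array([p[0]+(c*x-s*y)/1e3,p[1]+(s*x+c*y)/1e3,z/1e3])
def tool(ang,tilt=0):  # tool y at world angle ang, z down, tilted so z leans towards tool y
    y=np.array([np.cos(ang),np.sin(ang),0]);z=np.array([0,0,-1.]);x=np.cross(y,z)
    return Ro.from_matrix(np.c_[x,y,z])*Ro.from_rotvec([-tilt,0,0])
def pose(o): return Ro.from_quat(o["eef_rot"],scalar_first=True),o["eef_pos"]
def rows(Ra,pa,Rb,pb,n,claw):
    d=(Ra.inv()*Rb).as_rotvec()/n;out=[];R=Ra;step=(np.asarray(pb)-pa)/n
    for i in range(n):
        s=R.inv().apply(step)*1e3;out.append(" ".join("%.3f"%v for v in d)+" "+" ".join("%.1f"%v for v in s)+f" {claw}");R=R*Ro.from_rotvec(d)
    for i in range(0,n,5):print("; ".join(out[i:i+5]))
def handle(a):
    return W(80-205*np.cos(a)+6*np.sin(a),0,90+205*np.sin(a)+6*np.cos(a))
E
python3 - <<'E'
from h import *
from bench import *
R,p=pose(get_obs());Rb=tool(CH[2],np.radians(25));z=Rb.as_matrix()[:,2]
print(z); rows(R,p,Rb,handle(0)+(.019-.08)*z,10,0.32)
E
```

```text
[ 0.4222631  -0.01732249 -0.90630779]
-0.038 -0.027 0.120 -33.8 -27.8 8.0 0.32; -0.038 -0.027 0.120 -36.7 -23.9 7.9 0.32; -0.038 -0.027 0.120 -39.1 -19.6 8.1 0.32; -0.038 -0.027 0.120 -41.0 -15.1 8.5 0.32; -0.038 -0.027 0.120 -42.3 -10.4 9.1 0.32
-0.038 -0.027 0.120 -43.0 -5.7 9.9 0.32; -0.038 -0.027 0.120 -43.1 -0.9 10.9 0.32; -0.038 -0.027 0.120 -42.6 3.8 12.1 0.32; -0.038 -0.027 0.120 -41.5 8.4 13.5 0.32; -0.038 -0.027 0.120 -39.9 12.7 15.0 0.32
```

Request:
{"op": "servo_tool", "data": {
  "commands": "-0.038 -0.027 0.120 -34 -28 8 0.32; -0.038 -0.027 0.120 -37 -24 8 0.32; -0.038 -0.027 0.120 -39 -20 8 0.32; -0.038 -0.027 0.120 -41 -15 8.5 0.32; -0.038 -0.027 0.120 -42 -10 9 0.32"
}}

```text
time_s: 0.72
eef_pos: [0.3225, 0.3374, 0.1913]
eef_rot: [0.084, 0.475, 0.873, 0.079]
wrist_force: [0.4, 0.3, 0.6]
opening: 0.317
grasp_force: 0.0
```

Request:
{"op": "servo_tool", "data": {
  "commands": "-0.038 -0.027 0.120 -43 -6 10 0.32; -0.038 -0.027 0.120 -43 -1 11 0.32; -0.038 -0.027 0.120 -43 4 12 0.32; -0.038 -0.027 0.120 -41.5 8 13.5 0.32; -0.038 -0.027 0.120 -40 13 15 0.32"
}}

```text
time_s: 1.35
eef_pos: [0.4259, 0.144, 0.1523]
eef_rot: [0.158, 0.705, 0.675, 0.15]
wrist_force: [0.1, 0.5, -0.2]
opening: 0.32
grasp_force: 0.0
```

Request:
{"op": "servo_tool", "data": {
  "commands": "0 0 0 0 0 0 0.32; 0 0 0 0 0 0 0.32"
}}

```text
time_s: 1.6
eef_pos: [0.4254, 0.1455, 0.1525]
eef_rot: [0.158, 0.704, 0.677, 0.149]
wrist_force: [0.4, 1.0, 0.1]
opening: 0.323
grasp_force: 0.0
```

```bash
python3 - <<'E'
from h import *
from bench import *
o=get_obs();R,p=pose(o);Rb=tool(CH[2],np.radians(25));z=Rb.as_matrix()[:,2]
print(o["q"],p,o["opening"],o["wrist_force"]); rows(R,p,Rb,handle(0)+(.019)*z,4,0.32)
c=calibration("wrist");im=camera("wrist")
print([proj(c,W(-125,y,96)) for y in(-59,0,59)],[proj(c,W(-86,y,102)) for y in(-123,123)])
cv2.imwrite("pics/w1.png",im)
E
```

```text
[ 0.1139298  -0.2931172   2.29230003 -0.10397671  0.71271186  0.2172098 ] [0.42542029 0.14546362 0.15252577] 0.3225990001459165 [0.44464535 0.99567171 0.10457334]
0.000 0.001 0.001 0.1 -0.3 20.2 0.32; 0.000 0.001 0.001 0.1 -0.3 20.2 0.32; 0.000 0.001 0.001 0.1 -0.3 20.2 0.32; 0.000 0.001 0.001 0.1 -0.2 20.2 0.32
[array([278.48260217, 320.27924219]), array([278.60156401, 228.77761673]), array([278.7387948 , 123.22410101])] [array([333.51601342, 394.5355318 ]), array([352.22048971,  -4.25291962])]
```

View pics/w1.png

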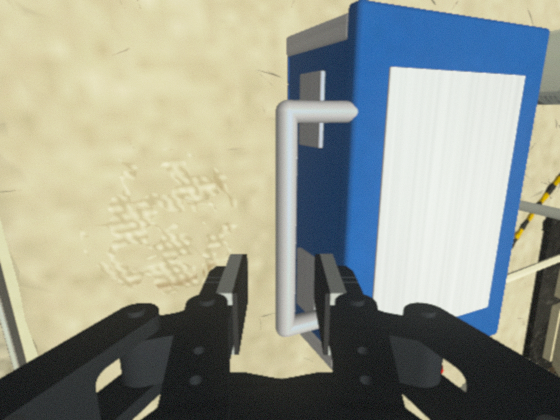

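The wrist picture shows the bar between the pads: its straight part runs from (286,112) to (284,327), where I predicted u = 278.5, and the lid edge is shifted the same way. So the chest sits about 4 mm farther along +x, and I'll correct for that and go down.

```bash
sed -i 's/^CH=.*/CH=np.array([.5796,.1396,-.041])/' h.py; python3 - <<'E'
from h import *
from bench import *
o=get_obs();R,p=pose(o);Rb=tool(CH[2],np.radians(25));z=Rb.as_matrix()[:,2]
rows(R,p,Rb,handle(0)+(.019)*z,4,0.32)
E
```

```text
0.000 0.001 0.001 0.0 0.6 20.7 0.32; 0.000 0.001 0.001 0.0 0.6 20.7 0.32; 0.000 0.001 0.001 0.0 0.6 20.7 0.32; 0.000 0.001 0.001 0.0 0.6 20.7 0.32
```

Request:
{"op": "servo_tool", "data": {
  "commands": "0 0 0 0 2 20 0.32; 0 0 0 0 0.4 20 0.32; 0 0 0 0 0 21 0.32; 0 0 0 0 0 21 0.32; 0 0 0 0 0 0 0.32"
}}

```text
time_s: 2.28
eef_pos: [0.4616, 0.1446, 0.0782]
eef_rot: [0.157, 0.703, 0.677, 0.148]
wrist_force: [0.0, -0.1, 0.0]
opening: 0.316
grasp_force: 0.0
```

Request:
{"op": "servo_tool", "data": {
  "commands": "0 0 0 0 0 0 0; 0 0 0 0 0 0 0; 0 0 0 0 0 0 0; 0 0 0 0 0 0 0"
}}

```text
time_s: 2.78
eef_pos: [0.4623, 0.1444, 0.08]
eef_rot: [0.158, 0.704, 0.676, 0.15]
wrist_force: [-3.4, 6.5, 1.1]
opening: 0.119
grasp_force: 58.7
```

```bash
python3 - <<'E'
from h import *
from bench import *
o=get_obs();R,p=pose(o);z=R.as_matrix()[:,2];print(p-.019*z,handle(0),o["wrist_force"],o["torque"])
P=[handle(a) for a in np.linspace(0,1.45,21)]
for i in range(20):
    print("0 0 0 "+" ".join("%.1f"%v for v in R.inv().apply(P[i+1]-P[i])*1e3)+" 0",end="; " if i%5<4 else "\n")
E
```

```text
[0.45425663 0.14472566 0.09715301] [0.45470505 0.14472356 0.096     ] [-3.38918776  6.45673204  1.07158621] [0.76830972 0.62770421 0.38656857]
0 0 0 -0.0 7.2 -13.0 0; 0 0 0 -0.0 8.1 -12.5 0; 0 0 0 -0.0 9.0 -11.8 0; 0 0 0 -0.0 9.8 -11.2 0; 0 0 0 -0.0 10.6 -10.4 0
0 0 0 -0.0 11.3 -9.6 0; 0 0 0 -0.0 12.0 -8.8 0; 0 0 0 -0.0 12.6 -7.9 0; 0 0 0 -0.0 13.1 -7.0 0; 0 0 0 -0.0 13.6 -6.0 0
0 0 0 -0.0 14.0 -5.0 0; 0 0 0 -0.0 14.3 -4.0 0; 0 0 0 -0.0 14.6 -2.9 0; 0 0 0 -0.0 14.8 -1.8 0; 0 0 0 -0.0 14.8 -0.8 0
0 0 0 -0.0 14.9 0.3 0; 0 0 0 -0.0 14.8 1.4 0; 0 0 0 -0.0 14.7 2.5 0; 0 0 0 -0.0 14.4 3.5 0; 0 0 0 -0.0 14.2 4.5 0
```

Request:
{"op": "servo_tool", "data": {
  "commands": "0 0 0 0 7.2 -13 0; 0 0 0 0 8.1 -12.5 0; 0 0 0 0 9 -11.8 0; 0 0 0 0 9.8 -11.2 0; 0 0 0 0 10.6 -10.4 0"
}}

```text
time_s: 3.4
eef_pos: [0.4758, 0.1437, 0.1508]
eef_rot: [0.156, 0.704, 0.677, 0.148]
wrist_force: [-1.6, 3.9, -5.2]
opening: 0.118
grasp_force: 58.3
```

Request:
{"op": "servo_tool", "data": {
  "commands": "0 0 0 0 11.3 -9.6 0; 0 0 0 0 12 -8.8 0; 0 0 0 0 12.6 -7.9 0; 0 0 0 0 13.1 -7 0; 0 0 0 0 13.6 -6 0"
}}

```text
time_s: 4.03
eef_pos: [0.5142, 0.1422, 0.2133]
eef_rot: [0.155, 0.704, 0.677, 0.146]
wrist_force: [-24.0, -0.7, 14.1]
opening: 0.115
grasp_force: 62.3
```

Request:
{"op": "servo_tool", "data": {
  "commands": "0 0 0 0 14 -5 0; 0 0 0 0 14.3 -4 0; 0 0 0 0 14.6 -2.9 0; 0 0 0 0 14.8 -1.8 0; 0 0 0 0 14.8 -0.8 0"
}}

```text
time_s: 4.65
eef_pos: [0.5775, 0.1395, 0.2589]
eef_rot: [0.158, 0.704, 0.676, 0.149]
wrist_force: [-4.2, -1.1, 5.0]
opening: 0.117
grasp_force: 62.9
```

Request:
{"op": "servo_tool", "data": {
  "commands": "0 0 0 0 14.9 0.3 0; 0 0 0 0 14.8 1.4 0; 0 0 0 0 14.7 2.5 0; 0 0 0 0 0 0 0"
}}

```text
time_s: 5.15
eef_pos: [0.6208, 0.1377, 0.2731]
eef_rot: [0.158, 0.704, 0.676, 0.15]
wrist_force: [-0.4, -0.7, 0.8]
opening: 0.116
grasp_force: 64.7
```

```bash
python3 - <<'E'
from h import *
from bench import *
o=get_obs();R,p=pose(o);z=R.as_matrix()[:,2];g=p-.019*z;print(p,g,o["wrist_force"],o["q"])
hp=W(80,0,90);d=g-hp;print("a",np.arctan2(d[2],-np.hypot(d[0],0)*np.sign(d[0]))-.029,np.linalg.norm(d))
P=[g]+[handle(a) for a in (1.35,1.41,1.45)]
for i in range(3): print(R.inv().apply(P[i+1]-P[i])*1e3)
cv2.imwrite("pics/s1.png",camera("scene"))
E
```

```text
[0.62083974 0.13770195 0.27313865] [0.61276252 0.13808519 0.29033201] [-0.42378285 -0.71545235  0.84482925] [ 0.05386247  0.01493692  1.76372012 -0.05386349  0.92598877  0.11664879]
a 1.3124407666177995 0.20572672146788876
[0.1485307  7.45137569 2.392927  ]
[-1.02425027e-02  1.18307926e+01  3.37733924e+00]
[-5.55969260e-03  7.76545570e+00  2.64315991e+00]
```

View pics/s1.png

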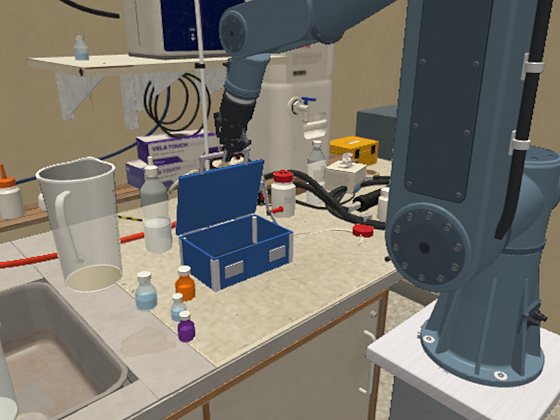

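The scene shows the lid nearly vertical in the gripper, with the arm clear of the shelf. I'll raise it the rest of the way to the stop.

Request:
{"op": "servo_tool", "data": {
  "commands": "0 0 0 0 7.5 2.4 0; 0 0 0 0 6 1.7 0; 0 0 0 0 6 1.7 0; 0 0 0 0 4 1.3 0; 0 0 0 0 4 1.3 0"
}}

```text
time_s: 5.82
eef_pos: [0.6483, 0.1366, 0.277]
eef_rot: [0.158, 0.704, 0.676, 0.149]
wrist_force: [-2.9, -3.6, 3.2]
opening: 0.114
grasp_force: 66.0
```

Request:
{"op": "servo_tool", "data": {
  "commands": "0 0 0 0 1 0.4 0; 0 0 0 0 0 0 0; 0 0 0 0 0 0 0"
}}

```text
time_s: 6.2
eef_pos: [0.6488, 0.1365, 0.277]
eef_rot: [0.158, 0.704, 0.676, 0.149]
wrist_force: [-5.2, -3.2, 4.8]
opening: 0.115
grasp_force: 66.3
```

Request:
{"op": "servo_tool", "data": {
  "commands": "0 0 0 0 1.5 0.5 0; 0 0 0 0 0 0 0; 0 0 0 0 0 0 0"
}}

```text
time_s: 6.58
eef_pos: [0.6497, 0.1365, 0.2771]
eef_rot: [0.157, 0.704, 0.677, 0.148]
wrist_force: [-10.0, -3.8, 6.4]
opening: 0.113
grasp_force: 66.7
```

```bash
python3 - <<'E'
from h import *
from bench import *
s=calibration("scene");t=calibration("top");im=camera("top");im2=camera("scene")
k=W(21,-163,117);print(proj(t,k),proj(s,k),proj(t,W(21,-180,117)))
a=[int(v) for v in proj(t,k)];b=[int(v) for v in proj(s,k)];print(a,b)
A=cv2.resize(im[a[1]-35:a[1]+35,a[0]-50:a[0]+50],None,fx=4,fy=4);B=cv2.resize(im2[b[1]-35:b[1]+35,b[0]-50:b[0]+50],None,fx=4,fy=4)
cv2.imwrite("pics/k1.png",np.hstack([A,B]))
E
```

```text
[282.71132633 201.16380788] [280.48676499 206.76503689] [289.11660006 199.86030724]
[282, 201] [280, 206]
```

View pics/k1.png

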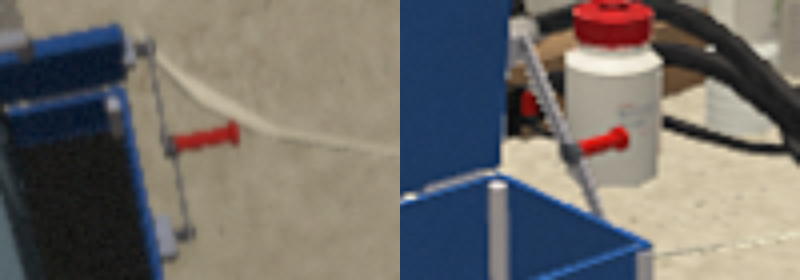

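The pictures show the stay straight, with the knob where predicted for the locked stay: the pin mid is at (208,138) in the top crop and (605,143) in the scene crop. I'll release the lid and back off.

Request:
{"op": "servo_tool", "data": {
  "commands": "0 0 0 0 0 0 0.1; 0 0 0 0 0 0 0.2; 0 0 0 0 0 0 0.32; 0 0 0 0 0 0 0.32; 0 0 0 0 0 0 0.32"
}}

```text
time_s: 7.3
eef_pos: [0.6507, 0.1369, 0.277]
eef_rot: [0.158, 0.704, 0.676, 0.15]
wrist_force: [-0.2, -0.1, 0.5]
opening: 0.321
grasp_force: 0.0
```

Request:
{"op": "servo_tool", "data": {
  "commands": "0 0 0 0 0 -10 0.32; 0 0 0 0 0 -20 0.32; 0 0 0 0 0 -25 0.32; 0 0 0 0 0 -25 0.32; 0 0 0 0 0 0 0.32"
}}

```text
time_s: 7.92
eef_pos: [0.6173, 0.1387, 0.3541]
eef_rot: [0.16, 0.703, 0.676, 0.152]
wrist_force: [0.0, 0.5, -0.5]
opening: 0.323
grasp_force: 0.0
```

```bash
python3 - <<'E'
from h import *
from bench import *
s=calibration("scene");t=calibration("top");im=camera("top");im2=camera("scene")
a=[282,201];b=[280,206]
A=cv2.resize(im[a[1]-35:a[1]+35,a[0]-50:a[0]+50],None,fx=4,fy=4);B=cv2.resize(im2[b[1]-65:b[1]+35,b[0]-80:b[0]+20],None,fx=2.8,fy=2.8)
cv2.imwrite("pics/k2.png",np.hstack([A,B]))
print(proj(s,handle(1.44)),proj(s,handle(1.3)))
R,p=pose(get_obs());print(p);v=np.array([.470,.379,0])
Rb=tool(np.radians(80));rows(R,p,Rb,v+[0,0,.13],10,.7)
E
```

```text
[219.68446592 149.49369871] [226.36627547 153.7267539 ]
[0.6166107  0.13837213 0.35012698]
0.036 0.032 -0.141 23.5 -23.5 13.2 0.7; 0.036 0.032 -0.141 26.1 -19.5 14.8 0.7; 0.036 0.032 -0.141 28.1 -15.1 16.3 0.7; 0.036 0.032 -0.141 29.3 -10.4 17.6 0.7; 0.036 0.032 -0.141 29.9 -5.6 18.9 0.7
0.036 0.032 -0.141 29.7 -0.7 19.9 0.7; 0.036 0.032 -0.141 28.8 4.2 20.8 0.7; 0.036 0.032 -0.141 27.2 8.9 21.4 0.7; 0.036 0.032 -0.141 24.9 13.4 21.9 0.7; 0.036 0.032 -0.141 22.0 17.5 22.1 0.7
```

View pics/k2.png

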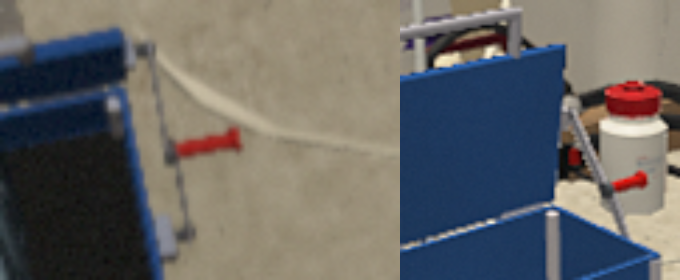

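The lid stands on the stay alone: its top edge is at (565,48) in the right crop, and the knob has moved about 1 px toward the lock. On to the vial.

Request:
{"op": "servo_tool", "data": {
  "commands": "0 0 0 0 -30 -14 0.7; 0 0 0 0 -30 -14 0.7; 0 0 0 0 0 0 0.7"
}}

```text
time_s: 8.4
eef_pos: [0.549, 0.1412, 0.3482]
eef_rot: [0.157, 0.704, 0.677, 0.149]
wrist_force: [-0.2, 0.8, -0.4]
opening: 0.698
grasp_force: 0.0
```

```bash
python3 - <<'E'
from h import *
from bench import *
R,p=pose(get_obs());print(p);v=np.array([.470,.379,0])
Rb=tool(np.radians(80));rows(R,p,Rb,v+[0,0,.13],10,.7)
E
```

```text
[0.54902284 0.14123375 0.34824913]
0.036 0.032 -0.141 23.5 -17.2 16.0 0.7; 0.036 0.032 -0.141 25.1 -13.2 17.3 0.7; 0.036 0.032 -0.141 26.1 -8.9 18.5 0.7; 0.036 0.032 -0.141 26.5 -4.5 19.6 0.7; 0.036 0.032 -0.141 26.2 -0.1 20.5 0.7
0.036 0.032 -0.141 25.2 4.3 21.2 0.7; 0.036 0.032 -0.141 23.6 8.5 21.8 0.7; 0.036 0.032 -0.141 21.5 12.5 22.1 0.7; 0.036 0.032 -0.141 18.7 16.1 22.2 0.7; 0.036 0.032 -0.141 15.5 19.3 22.1 0.7
```

Request:
{"op": "servo_tool", "data": {
  "commands": "0.036 0.032 -0.141 23.5 -17 16 0.7; 0.036 0.032 -0.141 25 -13 17 0.7; 0.036 0.032 -0.141 26 -9 18.5 0.7; 0.036 0.032 -0.141 26.5 -4.5 19.6 0.7; 0.036 0.032 -0.141 26 0 20.5 0.7"
}}

```text
time_s: 9.02
eef_pos: [0.5119, 0.2601, 0.239]
eef_rot: [0.083, 0.423, 0.899, 0.08]
wrist_force: [0.8, -0.1, -0.0]
opening: 0.699
grasp_force: 0.0
```

Request:
{"op": "servo_tool", "data": {
  "commands": "0.036 0.032 -0.141 25 4 21 0.7; 0.036 0.032 -0.141 23.6 8.5 22 0.7; 0.036 0.032 -0.141 21.5 12.5 22 0.7; 0.036 0.032 -0.141 19 16 22 0.7; 0.036 0.032 -0.141 15.5 19 22 0.7"
}}

```text
time_s: 9.65
eef_pos: [0.4717, 0.3786, 0.1301]
eef_rot: [-0.003, 0.085, 0.996, -0.0]
wrist_force: [-0.6, 0.4, -0.1]
opening: 0.699
grasp_force: 0.0
```

Request:
{"op": "servo_tool", "data": {
  "commands": "0 0 0 0 0 0 0.7; 0 0 0 0 0 0 0.7"
}}

```text
time_s: 9.9
eef_pos: [0.4718, 0.3777, 0.1316]
eef_rot: [-0.002, 0.088, 0.996, 0.0]
wrist_force: [0.0, -0.6, 0.5]
opening: 0.705
grasp_force: 0.0
```

```bash
python3 - <<'E'
from h import *
from bench import *
o=get_obs();R,p=pose(o);c=calibration("wrist");im=camera("wrist");print(p,o["q"])
for n,x in dict(top=(.47,.379,.058),base=(.47,.379,0)).items():print(n,proj(c,x))
cv2.imwrite("pics/w2.png",im)
E
```

```text
[0.47181534 0.37766004 0.13162313] [ 0.47763449  0.34977361  1.61070626  0.00240447  1.18423849 -0.91716356]
top [282.02903023 220.14668698]
base [281.72405115 198.94239033]
```

View pics/w2.png

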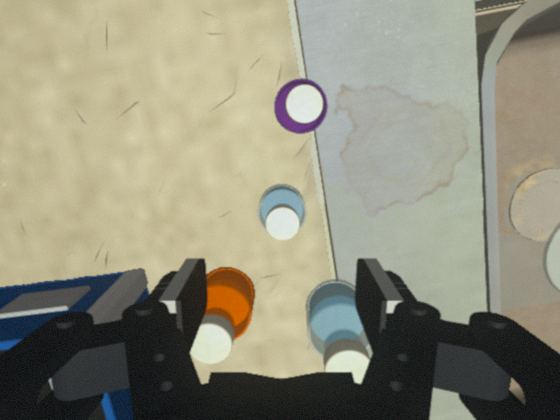

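The target's cap is at (282,222) and its body at (282,207), within 2 px of the prediction, so the vial is at (0.4705, 0.379). Orange at (225,300), the larger blue at (335,320) and purple at (300,105) stay clear of the fingers.

Request:
{"op": "servo_tool", "data": {
  "commands": "0 0 0 1.5 1 25 0.6; 0 0 0 0 0 30 0.6; 0 0 0 0 0 30 0.6; 0 0 0 0 0 25 0.6; 0 0 0 0 0 15 0.6"
}}

```text
time_s: 10.58
eef_pos: [0.4701, 0.3785, 0.0069]
eef_rot: [-0.002, 0.088, 0.996, 0.0]
wrist_force: [0.1, 0.4, 1.1]
opening: 0.6
grasp_force: 0.0
```

Request:
{"op": "servo_tool", "data": {
  "commands": "0 0 0 0 0 0 0.6; 0 0 0 0 0 0 0.3; 0 0 0 0 0 0 0.3; 0 0 0 0 0 0 0.3; 0 0 0 0 0 0 0.3"
}}

```text
time_s: 11.2
eef_pos: [0.4709, 0.3799, 0.0089]
eef_rot: [-0.001, 0.087, 0.996, 0.001]
wrist_force: [-0.1, -2.4, 6.2]
opening: 0.368
grasp_force: 60.1
```

Request:
{"op": "servo_tool", "data": {
  "commands": "0 0 0 0 0 -20 0.3; 0 0 0 0 0 -40 0.3; 0 0 0 0 0 -50 0.3; 0 0 0 0 0 -50 0.3; 0 0 0 0 0 -10 0.3"
}}

```text
time_s: 11.82
eef_pos: [0.4724, 0.3806, 0.1831]
eef_rot: [0.002, 0.087, 0.996, 0.003]
wrist_force: [0.3, 0.5, -0.1]
opening: 0.371
grasp_force: 59.6
```

```bash
python3 - <<'E'
from h import *
from bench import *
o=get_obs();R,p=pose(o);print(p,o["opening"])
t=W(-25,-45,170);print(t);rows(R,p,tool(CH[2]+np.pi/2),t,9,.3)
E
```

```text
[0.47239952 0.38063516 0.18309195] 0.37108119813117035
[0.55277653 0.09566253 0.17      ]
0.001 0.000 -0.015 -14.3 -29.6 1.3 0.3; 0.001 0.000 -0.015 -13.9 -29.8 1.3 0.3; 0.001 0.000 -0.015 -13.4 -30.0 1.4 0.3; 0.001 0.000 -0.015 -13.0 -30.2 1.4 0.3; 0.001 0.000 -0.015 -12.5 -30.4 1.4 0.3
0.001 0.000 -0.015 -12.1 -30.6 1.4 0.3; 0.001 0.000 -0.015 -11.6 -30.8 1.4 0.3; 0.001 0.000 -0.015 -11.1 -31.0 1.4 0.3; 0.001 0.000 -0.015 -10.7 -31.1 1.4 0.3
```

Request:
{"op": "servo_tool", "data": {
  "commands": "0 0 -0.015 -14 -29.6 1.3 0.3; 0 0 -0.015 -14 -30 1.3 0.3; 0 0 -0.015 -13.4 -30 1.4 0.3; 0 0 -0.015 -13 -30 1.4 0.3; 0 0 -0.015 -12.5 -30.4 1.4 0.3"
}}

```text
time_s: 12.45
eef_pos: [0.5141, 0.22, 0.1696]
eef_rot: [-0.003, 0.05, 0.999, 0.0]
wrist_force: [0.7, 0.7, -0.2]
opening: 0.371
grasp_force: 59.6
```

Request:
{"op": "servo_tool", "data": {
  "commands": "0 0 -0.015 -12 -30.6 1.4 0.3; 0 0 -0.015 -11.6 -31 1.4 0.3; 0 0 -0.015 -11 -31 1.4 0.3; 0 0 -0.015 -10.7 -31 1.4 0.3; 0 0 0 0 0 0 0.3"
}}

```text
time_s: 13.08
eef_pos: [0.5501, 0.0925, 0.1637]
eef_rot: [-0.003, 0.022, 1.0, 0.0]
wrist_force: [-0.0, 0.3, -0.9]
opening: 0.364
grasp_force: 59.7
```

```bash
python3 - <<'E'
from h import *
from bench import *
o=get_obs();R,p=pose(o);print(p,o["opening"],o["wrist_force"],R.as_matrix()[:,2])
print(R.inv().apply(W(-25,-45,16)-p)*1e3, (R.inv()*tool(CH[2]+np.pi/2)).as_rotvec())
a=camera("scene")[120:320,120:360]
cv2.imwrite("pics/p1.png",cv2.resize(a,None,fx=3,fy=3))
E
```

```text
[0.55009336 0.0924759  0.16368697] 0.36362552981922797 [-0.04222802  0.34068852 -0.91953529] [-5.02447743e-03  6.98341650e-04 -9.99987133e-01]
[ -3.28910261   3.22825504 147.67381417] [ 0.00048647 -0.00504942 -0.00211372]
```

View pics/p1.png

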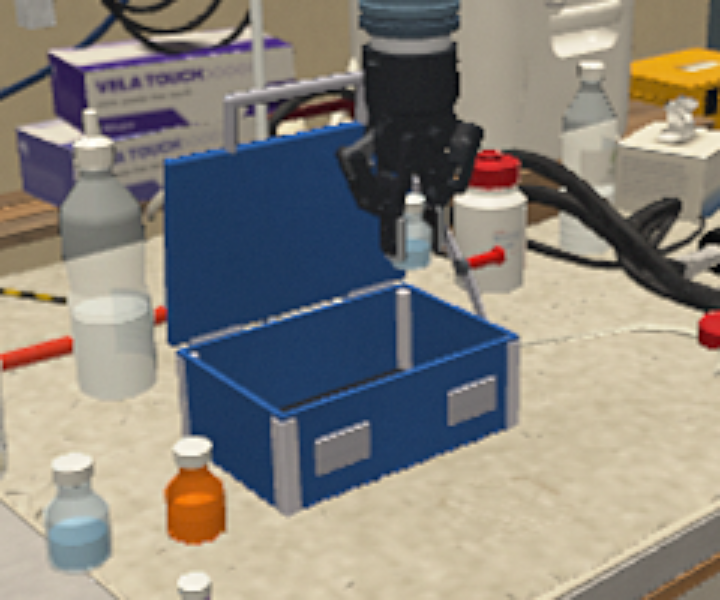

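The vial hangs upright in the fingers at (413,230) over the open chest, and the lid is standing. I'll lower it in to the floor. That was my tenth picture, so from here I go by numbers.

Request:
{"op": "servo_tool", "data": {
  "commands": "0 -0.005 0 -3.3 3.2 30 0.3; 0 0 0 0 0 40 0.3; 0 0 0 0 0 40 0.3; 0 0 0 0 0 25 0.3; 0 0 0 0 0 8 0.3"
}}

```text
time_s: 13.75
eef_pos: [0.5517, 0.0987, 0.0193]
eef_rot: [-0.001, 0.02, 1.0, 0.001]
wrist_force: [-0.0, 1.2, -0.0]
opening: 0.371
grasp_force: 59.7
```

Request:
{"op": "servo_tool", "data": {
  "commands": "0 0 0 0 0 2.5 0.3; 0 0 0 0 0 0 0.3"
}}

```text
time_s: 14.0
eef_pos: [0.5545, 0.0978, 0.0198]
eef_rot: [0.001, 0.02, 1.0, 0.0]
wrist_force: [0.1, -0.7, 0.3]
opening: 0.371
grasp_force: 59.7
```

Request:
{"op": "servo_tool", "data": {
  "commands": "0 0 0 0 0 1.5 0.3; 0 0 0 0 0 0 0.3"
}}

```text
time_s: 14.25
eef_pos: [0.5541, 0.0975, 0.0178]
eef_rot: [0.001, 0.02, 1.0, 0.0]
wrist_force: [-0.1, -0.5, -1.2]
opening: 0.372
grasp_force: 59.7
```

Request:
{"op": "servo_tool", "data": {
  "commands": "0 0 0 0 0 1.5 0.3; 0 0 0 0 0 0 0.3"
}}

```text
time_s: 14.5
eef_pos: [0.5536, 0.0975, 0.0156]
eef_rot: [0.001, 0.02, 1.0, 0.0]
wrist_force: [0.4, -0.6, 0.0]
opening: 0.372
grasp_force: 59.7
```

```bash
python3 - <<'E'
from bench import *
o=get_obs();print(o["eef_pos"],o["wrist_force"],o["eef_rot"])
E
```

```text
[0.55363771 0.09746847 0.01563125] [ 0.35002866 -0.61219279  0.03100296] [5.26286418e-04 2.01047862e-02 9.99797679e-01 3.49849685e-04]
```

Request:
{"op": "servo_tool", "data": {
  "commands": "0 0 0 0 0 1 0.3; 0 0 0 0 0 0 0.3"
}}

```text
time_s: 14.75
eef_pos: [0.5539, 0.0975, 0.0149]
eef_rot: [0.001, 0.02, 1.0, 0.0]
wrist_force: [-0.9, -0.1, 2.0]
opening: 0.371
grasp_force: 60.0
```

Request:
{"op": "servo_tool", "data": {
  "commands": "0 0 0 0 0 1 0.3; 0 0 0 0 0 0 0.3"
}}

```text
time_s: 15.0
eef_pos: [0.5539, 0.0975, 0.0148]
eef_rot: [0.001, 0.02, 1.0, 0.0]
wrist_force: [-5.1, -0.4, 10.8]
opening: 0.37
grasp_force: 61.0
```

Contact with the floor (10.8 N). Releasing and withdrawing straight up.

Request:
{"op": "servo_tool", "data": {
  "commands": "0 0 0 0 0 -0.5 0.4; 0 0 0 0 0 0 0.48; 0 0 0 0 0 0 0.52; 0 0 0 0 0 0 0.52; 0 0 0 0 0 0 0.52"
}}

```text
time_s: 15.62
eef_pos: [0.5537, 0.0975, 0.0141]
eef_rot: [0.001, 0.02, 1.0, 0.0]
wrist_force: [-0.5, -0.7, -0.8]
opening: 0.521
grasp_force: 0.0
```

Request:
{"op": "servo_tool", "data": {
  "commands": "0 0 0 0 0 -10 0.52; 0 0 0 0 0 -25 0.52; 0 0 0 0 0 -45 0.52; 0 0 0 0 0 -50 0.52; 0 0 0 0 0 -50 0.52"
}}

```text
time_s: 16.25
eef_pos: [0.5533, 0.0974, 0.1965]
eef_rot: [0.001, 0.02, 1.0, 0.0]
wrist_force: [0.2, 0.0, -0.2]
opening: 0.521
grasp_force: 0.0
```

```bash
python3 - <<'E'
from h import *
from bench import *
o=get_obs();R,p=pose(o);print(p,o["opening"],o["grasp_force"])
c=calibration("wrist");im=camera("wrist");cv2.imwrite("pics/w3.png",im)
hsv=cv2.cvtColor(im,cv2.COLOR_BGR2HSV)
m=((hsv[...,1]<40)&(hsv[...,2]>180)).astype(np.uint8)
n,l,s,ce=cv2.connectedComponentsWithStats(m);print([(s[i].tolist(),ce[i].round(0)) for i in range(1,n) if s[i][4]>100])
print("pred cap",proj(c,np.r_[.5539,.0975,.064]))
t=calibration("top");it=camera("top");hs=cv2.cvtColor(it,cv2.COLOR_BGR2HSV)
red=((hs[...,2]>110)&(hs[...,1]>170)&((hs[...,0]<6)|(hs[...,0]>174))).astype(np.uint8);red[:, :200]=0
n,l,s,ce=cv2.connectedComponentsWithStats(red);print([(s[i].tolist(),ce[i].round(1)) for i in range(1,n) if s[i][4]>15])
for k in (W(21,-163,117),): print(proj(t,k))
# knob start pose: closed fingers ahead of knob, tool y along chest x
g=W(-35,-163,200);rows(R,p,tool(CH[2]),g,9,0)
E
```

```text
[0.55334018 0.09738755 0.19654547] 0.5213469741818522 0.0
[([126, 0, 28, 8, 125], array([140.,   2.])), ([351, 0, 21, 28, 213], array([363.,  12.])), ([429, 0, 16, 31, 155], array([436.,  14.])), ([326, 4, 20, 29, 193], array([338.,  18.])), ([472, 9, 43, 36, 692], array([492.,  27.])), ([542, 10, 18, 17, 154], array([552.,  18.])), ([8, 20, 28, 29, 201], array([23., 37.])), ([335, 30, 12, 18, 102], array([342.,  40.])), ([549, 33, 11, 21, 134], array([555.,  44.])), ([263, 44, 11, 27, 147], array([268.,  56.])), ([396, 114, 89, 12, 414], array([444., 122.])), ([215, 120, 69, 6, 286], array([249., 122.])), ([17, 122, 19, 28, 201], array([ 26., 134.])), ([97, 130, 29, 20, 226], array([112., 140.])), ([130, 135, 33, 26, 411], array([147., 145.])), ([174, 136, 15, 13, 171], array([181., 142.])), ([501, 137, 16, 13, 181], array([508., 143.])), ([0, 142, 17, 19, 144], array([  7., 153.])), ([70, 147, 17, 13, 117], array([ 77., 154.])), ([24, 154, 25, 16, 159], array([ 36., 163.])), ([0, 174, 26, 41, 458], array([ 11., 194.])), ([49, 177, 80, 81, 1407], array([ 91., 215.])), ([375, 178, 76
[... 638 characters left out ...]
551., 316.])), ([27, 327, 18, 21, 123], array([ 34., 336.])), ([541, 327, 19, 35, 255], array([550., 342.]))]
pred cap [280.4114057  200.97053395]
[([536, 101, 24, 17, 125], array([547.5, 108.8])), ([277, 199, 15, 6, 49], array([284.1, 201.6])), ([364, 217, 21, 22, 305], array([373.2, 227.7])), ([400, 284, 5, 15, 55], array([402. , 290.7]))]
[282.71132633 201.16380788]
0.000 0.000 0.175 1.2 -13.3 -0.4 0; 0.000 0.000 0.175 -1.2 -13.3 -0.4 0; 0.000 0.000 0.175 -3.4 -12.9 -0.4 0; 0.000 0.000 0.175 -5.6 -12.1 -0.4 0; 0.000 0.000 0.175 -7.7 -10.9 -0.4 0
0.000 0.000 0.175 -9.4 -9.4 -0.4 0; 0.000 0.000 0.175 -10.9 -7.7 -0.4 0; 0.000 0.000 0.175 -12.1 -5.6 -0.4 0; 0.000 0.000 0.175 -12.9 -3.5 -0.4 0
```

The vial stands where I released it: its cap is found at (281,203) against a predicted (280,201). The knob's red centroid at (284,202) is still in the locked place. To push the knob I'll use shut fingers, leaning the tool outward by 25° about its closing axis so the body clears the upper stay link and the lid.

```bash
cat >> h.py <<'E'
RK=tool(CH[2])*Ro.from_rotvec([0,np.radians(25),0])
def kt(phi,back,s=17,y=-165):   # TCP with finger axis 'back' mm in front of knob axis
    return W(-20+82*np.cos(phi)-back,y,46+82*np.sin(phi))+RK.as_matrix()[:,2]*s/1e3
E
python3 - <<'E'
from h import *
from bench import *
o=get_obs();R,p=pose(o)
a=kt(np.radians(60),62);up=a+[0,0,.09];print(up,a);rows(R,p,RK,up,10,0)
E
```

```text
[ 0.53216583 -0.01640234  0.19160685] [ 0.53216583 -0.01640234  0.10160685]
-0.033 0.035 0.155 2.1 -11.5 1.0 0; -0.033 0.035 0.155 0.3 -11.7 0.7 0; -0.033 0.035 0.155 -1.6 -11.6 0.2 0; -0.033 0.035 0.155 -3.3 -11.2 -0.2 0; -0.033 0.035 0.155 -5.0 -10.6 -0.7 0
-0.033 0.035 0.155 -6.5 -9.6 -1.3 0; -0.033 0.035 0.155 -7.9 -8.5 -1.8 0; -0.033 0.035 0.155 -9.0 -7.1 -2.4 0; -0.033 0.035 0.155 -9.9 -5.5 -2.9 0; -0.033 0.035 0.155 -10.5 -3.8 -3.4 0
```

Request:
{"op": "servo_tool", "data": {
  "commands": "-0.033 0.035 0.155 2 -11.5 1 0; -0.033 0.035 0.155 0.3 -11.7 0.7 0; -0.033 0.035 0.155 -1.6 -11.6 0 0; -0.033 0.035 0.155 -3.3 -11 0 0; -0.033 0.035 0.155 -5 -10.6 -0.7 0"
}}

```text
time_s: 16.98
eef_pos: [0.5407, 0.0403, 0.1892]
eef_rot: [-0.084, 0.397, 0.91, 0.083]
wrist_force: [-0.2, -0.1, 0.0]
opening: 0.003
grasp_force: 0.0
```

Request:
{"op": "servo_tool", "data": {
  "commands": "-0.033 0.035 0.155 -6.5 -9.6 -1.3 0; -0.033 0.035 0.155 -7.9 -8.5 -1.8 0; -0.033 0.035 0.155 -9 -7 -2.4 0; -0.033 0.035 0.155 -10 -5.5 -2.9 0; -0.033 0.035 0.155 -10.5 -3.8 -3.4 0"
}}

```text
time_s: 17.6
eef_pos: [0.5281, -0.0167, 0.1841]
eef_rot: [-0.154, 0.708, 0.672, 0.152]
wrist_force: [-0.6, -0.0, 0.3]
opening: 0.004
grasp_force: 0.0
```

Request:
{"op": "servo_tool", "data": {
  "commands": "0 0 0 0 0 0 0; 0 0 0 0 0 0 0"
}}

```text
time_s: 17.85
eef_pos: [0.5283, -0.016, 0.1843]
eef_rot: [-0.153, 0.705, 0.676, 0.151]
wrist_force: [-0.2, 1.0, 0.7]
opening: 0.002
grasp_force: 0.0
```

```bash
python3 - <<'E'
from h import *
from bench import *
o=get_obs();R,p=pose(o);print(p,o["opening"],o["q"])
rows(R,p,RK,kt(np.radians(60),62),4,0);rows(RK,kt(np.radians(60),62),RK,kt(np.radians(60),32),5,0)
E
```

```text
[ 0.52831016 -0.01599151  0.18433711] 0.0018597610907305324 [-0.49456911  0.20099712  1.7471022   0.38691865  1.41570808 -0.55520912]
-0.003 0.001 -0.001 -8.7 1.2 18.7 0; -0.003 0.001 -0.001 -8.8 1.1 18.7 0; -0.003 0.001 -0.001 -8.8 1.1 18.7 0; -0.003 0.001 -0.001 -8.8 1.0 18.7 0
0.000 0.000 0.000 -0.0 6.0 -0.0 0; 0.000 0.000 0.000 -0.0 6.0 -0.0 0; 0.000 0.000 0.000 -0.0 6.0 -0.0 0; 0.000 0.000 0.000 -0.0 6.0 -0.0 0; 0.000 0.000 0.000 -0.0 6.0 -0.0 0
```

Request:
{"op": "servo_tool", "data": {
  "commands": "-0.003 0.001 0 -8.7 1.1 18.7 0; -0.003 0.001 0 -8.8 1.1 18.7 0; -0.003 0 0 -8.8 1.1 18.7 0; -0.003 0 0 -8.8 1 18.7 0; 0 0 0 0 0 0 0"
}}

```text
time_s: 18.48
eef_pos: [0.5309, -0.0154, 0.1003]
eef_rot: [-0.151, 0.706, 0.674, 0.155]
wrist_force: [-0.0, 0.5, -0.4]
opening: 0.003
grasp_force: 0.0
```

Request:
{"op": "servo_tool", "data": {
  "commands": "0 0 0 0 10 0 0; 0 0 0 0 10 0 0; 0 0 0 0 8 0 0; 0 0 0 0 0 0 0"
}}

```text
time_s: 18.98
eef_pos: [0.5607, -0.0183, 0.1018]
eef_rot: [-0.149, 0.707, 0.674, 0.156]
wrist_force: [-0.3, 0.7, -0.4]
opening: 0.002
grasp_force: 0.0
```

Request:
{"op": "servo_tool", "data": {
  "commands": "0 0 0 0 4 0 0; 0 0 0 0 4 0 0; 0 0 0 0 0 0 0"
}}

```text
time_s: 19.35
eef_pos: [0.568, -0.0186, 0.1015]
eef_rot: [-0.15, 0.707, 0.673, 0.156]
wrist_force: [0.7, -0.3, 0.0]
opening: 0.001
grasp_force: 0.0
```

Request:
{"op": "servo_tool", "data": {
  "commands": "0 0 0 0 3 0 0; 0 0 0 0 0 0 0"
}}

```text
time_s: 19.6
eef_pos: [0.5709, -0.0187, 0.1014]
eef_rot: [-0.15, 0.707, 0.673, 0.156]
wrist_force: [-0.9, -0.1, 0.8]
opening: -0.001
grasp_force: 0.0
```

Request:
{"op": "servo_tool", "data": {
  "commands": "0 0 0 0 3 0 0; 0 0 0 0 0 0 0"
}}

```text
time_s: 19.85
eef_pos: [0.574, -0.0188, 0.1015]
eef_rot: [-0.15, 0.707, 0.673, 0.156]
wrist_force: [-1.2, -0.5, -0.3]
opening: -0.001
grasp_force: 0.0
```

Request:
{"op": "servo_tool", "data": {
  "commands": "0 0 0 0 2 0 0; 0 0 0 0 0 0 0"
}}

```text
time_s: 20.1
eef_pos: [0.5756, -0.0188, 0.1013]
eef_rot: [-0.15, 0.707, 0.673, 0.156]
wrist_force: [-1.7, 0.2, -0.5]
opening: 0.001
grasp_force: 0.6
```

Request:
{"op": "servo_tool", "data": {
  "commands": "0 0 0 0 2 0 0; 0 0 0 0 0 0 0"
}}

```text
time_s: 20.35
eef_pos: [0.5772, -0.0187, 0.1009]
eef_rot: [-0.15, 0.707, 0.673, 0.156]
wrist_force: [-2.6, -0.0, -2.1]
opening: -0.001
grasp_force: 1.3
```

```bash
cat >> h.py <<'E'
def knob(it,t):
    hs=cv2.cvtColor(it,cv2.COLOR_BGR2HSV)
    red=((hs[...,2]>90)&(hs[...,1]>150)&((hs[...,0]<8)|(hs[...,0]>172)))
    red[:160]=0;red[230:]=0;red[:,:260]=0;red[:,320:]=0;v,u=np.nonzero(red);
    return (len(u),u.mean().round(1),v.mean().round(1),u.max(),v.min(),v.max()) if len(u) else None
E
python3 - <<'E'
from h import *
from bench import *
t=calibration("top");im=camera("top");print(knob(im,t))
for ph in (60,50,40):print(ph,proj(t,W(-20+82*np.cos(np.radians(ph)),-165,46+82*np.sin(np.radians(ph)))))
print(get_obs()["wrist_force"])
E
```

```text
(27, np.float64(280.1), np.float64(201.6), np.int64(284), np.int64(200), np.int64(203))
60 [283.46530859 201.00912892]
50 [282.53933963 197.46441405]
40 [281.75316314 194.72932229]
[-2.45148083 -0.31567324 -1.53619732]
```

Request:
{"op": "servo_tool", "data": {
  "commands": "0 0 0 -0.8 3 1.7 0; 0 0 0 -0.8 3 1.7 0; 0 0 0 0 0 0 0"
}}

```text
time_s: 20.78
eef_pos: [0.5837, -0.0191, 0.0973]
eef_rot: [-0.15, 0.707, 0.673, 0.156]
wrist_force: [-3.3, 0.7, -2.9]
opening: 0.001
grasp_force: 1.3
```

Request:
{"op": "servo_tool", "data": {
  "commands": "0 0 0 -0.9 2.8 1.9 0; 0 0 0 -0.9 2.8 1.9 0; 0 0 0 0 0 0 0"
}}

```text
time_s: 21.15
eef_pos: [0.5894, -0.0194, 0.0931]
eef_rot: [-0.15, 0.707, 0.673, 0.156]
wrist_force: [-2.9, 1.8, -1.7]
opening: 0.002
grasp_force: 1.6
```

```bash
python3 - <<'E'
from h import *
from bench import *
t=calibration("top");im=camera("top");print(knob(im,t));o=get_obs();print(o["eef_pos"],o["wrist_force"])
E
```

```text
(27, np.float64(279.4), np.float64(197.9), np.int64(284), np.int64(196), np.int64(200))
[ 0.58938478 -0.01948001  0.09327207] [-3.94413228  0.4544571  -2.6815905 ]
```

Request:
{"op": "servo_tool", "data": {
  "commands": "0 0 0 -1 2.6 2.1 0; 0 0 0 -1 2.5 2.2 0; 0 0 0 -1.1 2.4 2.4 0; 0 0 0 0 0 0 0"
}}

```text
time_s: 21.7
eef_pos: [0.5971, -0.0199, 0.086]
eef_rot: [-0.15, 0.707, 0.673, 0.156]
wrist_force: [-3.6, 0.8, -1.8]
opening: -0.0
grasp_force: 1.4
```

```bash
python3 - <<'E'
from h import *
from bench import *
t=calibration("top");im=camera("top");print(knob(im,t));o=get_obs();print(o["eef_pos"],o["wrist_force"])
E
```

```text
(27, np.float64(278.7), np.float64(195.9), np.int64(283), np.int64(194), np.int64(198))
[ 0.59710084 -0.01996758  0.08602284] [-2.36884839  0.94153188 -1.53325212]
```

Arc travelled is about 28 mm, so I'll withdraw and check that the stay stays broken.

Request:
{"op": "servo_tool", "data": {
  "commands": "0 0 0 0 -3 0 0; 0 0 0 0 -6 0 0; 0 0 0 0 -20 0 0; 0 0 0 0 -30 0 0; 0 0 0 13 -10 -27 0"
}}

```text
time_s: 22.38
eef_pos: [0.525, -0.0154, 0.1147]
eef_rot: [-0.152, 0.707, 0.673, 0.155]
wrist_force: [0.3, 0.6, 0.3]
opening: 0.002
grasp_force: 0.0
```

Request:
{"op": "servo_tool", "data": {
  "commands": "0 0 0 20 -10 -40 0; 0 0 0 20 -10 -40 0; 0 0 0 0 0 0 0.32"
}}

```text
time_s: 22.75
eef_pos: [0.5102, -0.0139, 0.2097]
eef_rot: [-0.145, 0.707, 0.674, 0.158]
wrist_force: [0.2, -0.5, 0.2]
opening: 0.2
grasp_force: 0.0
```

```bash
python3 - <<'E'
from h import *
from bench import *
t=calibration("top");im=camera("top");print(knob(im,t));o=get_obs();print(o["eef_pos"],o["wrist_force"])
s=calibration("scene");im=camera("scene");cv2.imwrite("pics/s2.png",im)
# find lid angle: image template: compare to earlier? find blue lid left-top corner in scene
hs=cv2.cvtColor(im,cv2.COLOR_BGR2HSV);bl=((hs[...,0]>105)&(hs[...,0]<120)&(hs[...,1]>180)&(hs[...,2]>60)).astype(np.uint8)
bl[:150]=0;bl[300:]=0;bl[:,:160]=0;bl[:,310:]=0
for u in (185,200,215,230,245,255,262):
    v=np.nonzero(bl[:,u])[0];print(u,v[:1],end=" ")
print()
def lidedge(a,off=166,h=6):
    return [(80-off*np.cos(a)+n*np.sin(a),y,90+off*np.sin(a)+n*np.cos(a)) for n in(0,12) for y in(123,-123)]
for a in (1.44,1.35,1.25,1.15,1.05):
    q=[proj(s,W(*e)) for e in lidedge(a)];print(a,np.round(q,1).tolist(),np.round(proj(t,handle(a)),1))
E
```

```text
(49, np.float64(282.0), np.float64(195.4), np.int64(289), np.int64(193), np.int64(198))
[ 0.50928685 -0.01353512  0.20756523] [-0.93671258  0.47990932 -0.50708805]
185 [176] 200 [175] 215 [186] 230 [167] 245 [166] 255 [161] 262 [160] 
1.44 [[176.0, 174.5], [259.9, 157.1], [173.4, 172.7], [257.1, 155.7]] [208.  181.3]
1.35 [[179.2, 177.1], [263.4, 159.3], [176.6, 174.8], [260.6, 157.4]] [209.6 189.3]
1.25 [[182.9, 180.6], [267.3, 162.2], [180.2, 177.8], [264.5, 159.9]] [211.5 198.3]
1.15 [[186.5, 184.8], [271.1, 165.7], [183.9, 181.5], [268.4, 163.0]] [213.4 207.2]
1.05 [[190.1, 189.6], [274.8, 169.8], [187.6, 185.9], [272.2, 166.7]] [215.4 215.9]
```

```bash
python3 - <<'E'
from h import *
from bench import *
t=calibration("top");im=camera("top").astype(float)
for a in np.arange(1.2,1.5,.02):
    d=np.array([-205*np.cos(a)+6*np.sin(a),205*np.sin(a)+6*np.cos(a)])
    v=[]
    for y in np.linspace(-50,50,41):
        u=proj(t,W(80+d[0],y,90+d[1]));v.append(cv2.getRectSubPix(im.astype(np.float32),(1,1),tuple(u.astype(float)))[0,0])
    print(round(a,2),np.mean(v,0).round(),np.std(v,0).round())
E
```

```text
1.2 [47. 28. 15.] [1. 2. 2.]
1.22 [46. 28. 15.] [1. 2. 3.]
1.24 [77. 47. 28.] [8. 4. 3.]
1.26 [103.  94.  94.] [2. 1. 1.]
1.28 [141. 135. 136.] [1. 1. 1.]
1.3 [135. 133. 135.] [2. 2. 3.]
1.32 [126. 137. 143.] [4. 2. 3.]
1.34 [125. 148. 159.] [4. 4. 3.]
1.36 [125. 148. 159.] [3. 2. 3.]
1.38 [122. 144. 155.] [7. 8. 9.]
1.4 [123. 143. 152.] [ 7. 12. 15.]
1.42 [123. 142. 151.] [ 9. 14. 17.]
1.44 [121. 140. 149.] [ 9. 15. 18.]
1.46 [113. 132. 142.] [18. 24. 27.]
1.48 [110. 129. 138.] [23. 30. 34.]
1.5 [117. 134. 144.] [14. 21. 25.]
```

The stay stays broken: the knob is at v=195 and steady. The bar shows in the top camera at a lid angle of about 1.29. I'll go above it with the same 25° tilt.

```bash
python3 - <<'E'
from h import *
from bench import *
o=get_obs();R,p=pose(o);Rb=tool(CH[2],np.radians(25));z=Rb.as_matrix()[:,2]
print("bar",handle(1.3));u=p+[0,0,.12];rows(R,p,R,u,3,.6);rows(R,u,Rb,handle(1.3)+(.019-.08)*z,6,.6)
E
```

```text
bar [0.61051808 0.13833165 0.28913442]
0.000 0.000 0.000 16.9 -0.1 -36.3 0.6; 0.000 0.000 0.000 16.9 -0.1 -36.3 0.6; 0.000 0.000 0.000 16.9 -0.1 -36.3 0.6
-0.072 -0.071 -0.017 24.9 11.5 8.0 0.6; -0.072 -0.071 -0.017 25.2 11.4 7.1 0.6; -0.072 -0.071 -0.017 25.5 11.4 6.1 0.6; -0.072 -0.071 -0.017 25.7 11.4 5.1 0.6; -0.072 -0.071 -0.017 25.8 11.6 4.0 0.6
-0.072 -0.071 -0.017 25.9 11.7 3.0 0.6
```

Request:
{"op": "servo_tool", "data": {
  "commands": "0 0 0 17 0 -36 0.6; 0 0 0 17 0 -36 0.6; 0 0 0 17 0 -36 0.6; -0.072 -0.071 -0.017 25 11.5 8 0.6; -0.072 -0.071 -0.017 25 11.4 7 0.6"
}}

```text
time_s: 23.52
eef_pos: [0.5345, 0.0384, 0.3304]
eef_rot: [-0.047, 0.714, 0.681, 0.156]
wrist_force: [0.2, 0.6, -0.3]
opening: 0.599
grasp_force: 0.0
```

Request:
{"op": "servo_tool", "data": {
  "commands": "-0.072 -0.071 -0.017 25.5 11.4 6 0.6; -0.072 -0.071 -0.017 25.7 11.4 5 0.6; -0.072 -0.071 -0.017 25.8 11.6 4 0.6; -0.072 -0.071 -0.017 26 11.7 3 0.6; 0 0 0 0 0 0 0.6"
}}

```text
time_s: 24.15
eef_pos: [0.584, 0.143, 0.3424]
eef_rot: [0.155, 0.703, 0.678, 0.15]
wrist_force: [-0.1, 0.3, -0.4]
opening: 0.6
grasp_force: 0.0
```

Request:
{"op": "servo_tool", "data": {
  "commands": "0 0 0 0 0 0 0.6"
}}

```text
time_s: 24.28
eef_pos: [0.5846, 0.1399, 0.343]
eef_rot: [0.155, 0.705, 0.676, 0.15]
wrist_force: [0.2, -0.1, -0.1]
opening: 0.6
grasp_force: 0.0
```

```bash
python3 - <<'E'
from h import *
from bench import *
o=get_obs();R,p=pose(o);Rb=tool(CH[2],np.radians(25));z=Rb.as_matrix()[:,2];print(p)
c=calibration("wrist");im=camera("wrist");cv2.imwrite("pics/w4.png",im)
for a in (1.2,1.25,1.3,1.35,1.4):print(a,[proj(c,handle(a)+W(0,y,0)-W(0,0,0)).round(0).tolist() for y in(-40,0,40)])
f=im.astype(int)
for v in (140,170,200,230):
    print(v,[f"{u}:{f[v,u].tolist()}" for u in range(236,330,6)])
rows(R,p,Rb,handle(1.3)+.019*z,4,.6)
E
```

```text
[0.58463371 0.13987597 0.34301975]
1.2 [[247.0, 298.0], [246.0, 233.0], [244.0, 162.0]]
1.25 [[265.0, 297.0], [264.0, 233.0], [263.0, 162.0]]
1.3 [[282.0, 295.0], [282.0, 232.0], [282.0, 161.0]]
1.35 [[298.0, 294.0], [299.0, 230.0], [300.0, 161.0]]
1.4 [[314.0, 292.0], [316.0, 229.0], [318.0, 160.0]]
140 ['236:[94, 60, 32]', '242:[212, 124, 47]', '248:[89, 61, 36]', '254:[90, 62, 38]', '260:[98, 69, 45]', '266:[206, 128, 60]', '272:[155, 157, 159]', '278:[211, 216, 217]', '284:[239, 232, 224]', '290:[201, 211, 215]', '296:[197, 233, 238]', '302:[200, 234, 239]', '308:[193, 231, 236]', '314:[195, 232, 237]', '320:[197, 232, 239]', '326:[190, 229, 236]']
170 ['236:[97, 63, 34]', '242:[213, 123, 49]', '248:[83, 54, 31]', '254:[94, 64, 40]', '260:[98, 64, 44]', '266:[204, 123, 60]', '272:[154, 158, 159]', '278:[209, 214, 214]', '284:[238, 233, 226]', '290:[191, 203, 204]', '296:[171, 187, 195]', '302:[197, 233, 237]', '308:[202, 234, 239]', '314:[198, 232, 238]', '320:[203, 237, 240]', '326:[196, 232, 238]']
200 ['236:[98, 64, 37]', '242:[205, 121, 51]', '248:[91, 63, 39]', '254:[93, 62, 42]', '260:[92, 63, 43]', '266:[206, 128, 66]', '272:[148, 154, 152]', '278:[211, 215, 217]', '284:[238, 233, 226]', '290:[190, 206, 211]', '296:[199, 233, 239]', '302:[198, 234, 239]', '308:[198, 233, 240]', '314:[197, 234, 240]', '320:[176, 217, 223]', '326:[143, 162, 158]']
230 ['236:[97, 61, 33]', '242:[168, 103, 46]', '248:[95, 73, 56]', '254:[94, 65, 42]', '260:[95, 65, 45]', '266:[203, 129, 62]', '272:[146, 151, 151]', '278:[208, 212, 213]', '284:[236, 232, 225]', '290:[196, 225, 229]', '296:[199, 233, 238]', '302:[194, 230, 236]', '308:[203, 235, 239]', '314:[194, 231, 236]', '320:[203, 237, 241]', '326:[199, 235, 239]']
-0.000 -0.000 -0.000 -0.1 0.2 19.7 0.6; -0.000 -0.000 -0.000 -0.1 0.2 19.7 0.6; -0.000 -0.000 -0.000 -0.1 0.2 19.7 0.6; -0.000 -0.000 -0.000 -0.1 0.2 19.7 0.6
```

The wrist camera finds the bar at u≈281 against 282 predicted for an angle of 1.30, so it's centred. I'll descend and grip.

Request:
{"op": "servo_tool", "data": {
  "commands": "0 0 0 0 0 20 0.5; 0 0 0 0 0 22 0.5; 0 0 0 0 0 20 0.5; 0 0 0 0 0 17 0.5; 0 0 0 0 0 0 0.5"
}}

```text
time_s: 24.95
eef_pos: [0.6182, 0.1374, 0.2711]
eef_rot: [0.156, 0.705, 0.675, 0.15]
wrist_force: [1.2, 0.6, 0.6]
opening: 0.502
grasp_force: 0.0
```

Request:
{"op": "servo_tool", "data": {
  "commands": "0 0 0 0 0 0 0.3; 0 0 0 0 0 0 0.15; 0 0 0 0 0 0 0; 0 0 0 0 0 0 0; 0 0 0 0 0 0 0"
}}

```text
time_s: 25.58
eef_pos: [0.6191, 0.1386, 0.2743]
eef_rot: [0.157, 0.704, 0.675, 0.152]
wrist_force: [-2.5, -1.8, 5.5]
opening: 0.116
grasp_force: 59.0
```

```bash
python3 - <<'E'
from h import *
from bench import *
o=get_obs();R,p=pose(o);z=R.as_matrix()[:,2];g=p-.019*z;print(g,handle(1.3),o["wrist_force"],o["opening"])
P=[handle(a) for a in np.r_[np.linspace(1.3,.15,20),.12,.09,.06,.03,0]]
for i in range(24):
    print("0 0 0 "+" ".join("%.1f"%v for v in R.inv().apply(P[i+1]-P[i])*1e3)+" 0",end="; " if i%5<4 else "\n")
E
```

```text
[0.61097053 0.13890869 0.29147704] [0.61051808 0.13833165 0.28913442] [-2.50612468 -1.80712298  5.5221897 ] 0.11603466190588248
0 0 0 -0.0 -12.2 -2.1 0; 0 0 0 -0.0 -12.3 -1.3 0; 0 0 0 -0.0 -12.4 -0.6 0; 0 0 0 -0.0 -12.4 0.2 0; 0 0 0 -0.0 -12.4 0.9 0
0 0 0 -0.0 -12.3 1.7 0; 0 0 0 -0.0 -12.2 2.4 0; 0 0 0 -0.0 -12.0 3.1 0; 0 0 0 -0.0 -11.8 3.8 0; 0 0 0 -0.0 -11.5 4.6 0
0 0 0 -0.0 -11.2 5.2 0; 0 0 0 -0.0 -10.9 5.9 0; 0 0 0 -0.0 -10.5 6.6 0; 0 0 0 -0.0 -10.1 7.2 0; 0 0 0 -0.0 -9.7 7.8 0
0 0 0 -0.0 -9.2 8.4 0; 0 0 0 -0.0 -8.7 8.9 0; 0 0 0 -0.0 -8.1 9.4 0; 0 0 0 -0.0 -7.5 9.9 0; 0 0 0 -0.0 -3.5 5.1 0
0 0 0 -0.0 -3.3 5.2 0; 0 0 0 -0.0 -3.2 5.3 0; 0 0 0 -0.0 -3.0 5.4 0; 0 0 0 -0.0 -2.9 5.4 0;
```

Request:
{"op": "servo_tool", "data": {
  "commands": "0 0 0 0 -12.2 -2 0; 0 0 0 0 -12.3 -1.3 0; 0 0 0 0 -12.4 -0.6 0; 0 0 0 0 -12.4 0.2 0; 0 0 0 0 -12.4 0.9 0"
}}

```text
time_s: 26.2
eef_pos: [0.5621, 0.1411, 0.2507]
eef_rot: [0.158, 0.704, 0.675, 0.153]
wrist_force: [2.8, -0.2, -3.2]
opening: 0.115
grasp_force: 63.4
```

Request:
{"op": "servo_tool", "data": {
  "commands": "0 0 0 0 -12.3 1.7 0; 0 0 0 0 -12.2 2.4 0; 0 0 0 0 -12 3.1 0; 0 0 0 0 -11.8 3.8 0; 0 0 0 0 -11.5 4.6 0"
}}

```text
time_s: 26.82
eef_pos: [0.5134, 0.1432, 0.2092]
eef_rot: [0.157, 0.705, 0.676, 0.151]
wrist_force: [3.1, 0.1, -2.8]
opening: 0.113
grasp_force: 63.7
```

```bash
python3 - <<'E'
from h import *
from bench import *
o=get_obs();R,p=pose(o);z=R.as_matrix()[:,2];g=p-.019*z
a=1.3-10*(1.15/19);print(g,handle(a),o["wrist_force"],o["opening"],o["grasp_force"])
E
```

```text
[0.50535809 0.14354081 0.22641221] [0.50601744 0.14261858 0.22584691] [ 3.05917777  0.12430812 -2.75976997] 0.1127154669966774 63.749306201934814
```

Request:
{"op": "servo_tool", "data": {
  "commands": "0 0 0 0 -11.2 5.2 0; 0 0 0 0 -10.9 5.9 0; 0 0 0 0 -10.5 6.6 0; 0 0 0 0 -10.1 7.2 0; 0 0 0 0 -9.7 7.8 0"
}}

```text
time_s: 27.45
eef_pos: [0.4796, 0.1446, 0.157]
eef_rot: [0.156, 0.705, 0.676, 0.151]
wrist_force: [5.7, 0.7, -3.3]
opening: 0.12
grasp_force: 62.8
```

Request:
{"op": "servo_tool", "data": {
  "commands": "0 0 0 0 -9.2 8.4 0; 0 0 0 0 -8.7 8.9 0; 0 0 0 0 -8.1 9.4 0; 0 0 0 0 -7.5 9.9 0; 0 0 0 0 -3.5 5.1 0"
}}

```text
time_s: 28.08
eef_pos: [0.4651, 0.1453, 0.104]
eef_rot: [0.157, 0.704, 0.675, 0.151]
wrist_force: [0.6, 0.8, 1.2]
opening: 0.115
grasp_force: 65.3
```

Request:
{"op": "servo_tool", "data": {
  "commands": "0 0 0 0 -3.3 5.2 0; 0 0 0 0 -3.2 5.3 0; 0 0 0 0 -1.5 2.7 0; 0 0 0 0 0 0 0"
}}

```text
time_s: 28.58
eef_pos: [0.463, 0.1453, 0.0888]
eef_rot: [0.156, 0.705, 0.676, 0.151]
wrist_force: [0.7, 1.8, -2.8]
opening: 0.112
grasp_force: 64.0
```

```bash
python3 - <<'E'
from h import *
from bench import *
o=get_obs();R,p=pose(o);z=R.as_matrix()[:,2];g=p-.019*z
print(g,handle(.045),handle(0),o["wrist_force"],R.inv().apply(handle(0)-g)*1e3)
E
```

```text
[0.45494677 0.14563068 0.10604233] [0.45518208 0.14470399 0.10521581] [0.45470505 0.14472356 0.096     ] [ 0.6972312   1.81351796 -2.75240266] [-0.92911208 -4.44307296  9.00697445]
```

Request:
{"op": "servo_tool", "data": {
  "commands": "0 0 0 0 -1.3 2.7 0; 0 0 0 0 -1.3 2.7 0; 0 0 0 0 -0.8 1.8 0; 0 0 0 0 0 0 0"
}}

```text
time_s: 29.08
eef_pos: [0.4626, 0.1453, 0.0807]
eef_rot: [0.156, 0.705, 0.676, 0.151]
wrist_force: [-2.9, 1.9, -0.7]
opening: 0.108
grasp_force: 64.3
```

Request:
{"op": "servo_tool", "data": {
  "commands": "0 0 0 0 -0.4 0.9 0; 0 0 0 0 0 0 0"
}}

```text
time_s: 29.32
eef_pos: [0.4626, 0.1454, 0.0798]
eef_rot: [0.156, 0.705, 0.676, 0.151]
wrist_force: [-4.6, 1.5, -0.3]
opening: 0.116
grasp_force: 64.5
```

Request:
{"op": "servo_tool", "data": {
  "commands": "0 0 0 0 -0.4 0.9 0; 0 0 0 0 0 0 0"
}}

```text
time_s: 29.58
eef_pos: [0.4627, 0.1453, 0.0791]
eef_rot: [0.156, 0.705, 0.676, 0.151]
wrist_force: [-6.5, 1.7, 3.0]
opening: 0.114
grasp_force: 66.1
```

Request:
{"op": "servo_tool", "data": {
  "commands": "0 0 0 0 0 1 0; 0 0 0 0 0 0 0"
}}

```text
time_s: 29.82
eef_pos: [0.4628, 0.1453, 0.0789]
eef_rot: [0.156, 0.705, 0.676, 0.15]
wrist_force: [-20.8, -0.6, 22.1]
opening: 0.116
grasp_force: 68.4
```

Request:
{"op": "servo_tool", "data": {
  "commands": "0 0 0 0 0 1 0; 0 0 0 0 0 0 0; 0 0 0 0 0 0 0"
}}

```text
time_s: 30.2
eef_pos: [0.4629, 0.1454, 0.0787]
eef_rot: [0.156, 0.704, 0.676, 0.15]
wrist_force: [-34.7, -2.7, 41.9]
opening: 0.116
grasp_force: 70.8
```

Hard stop: the lid is seated. I'll ease off, release and withdraw.

Request:
{"op": "servo_tool", "data": {
  "commands": "0 0 0 0 0 -1.5 0; 0 0 0 0 0 0 0.1; 0 0 0 0 0 0 0.2; 0 0 0 0 0 0 0.3; 0 0 0 0 0 0 0.3"
}}

```text
time_s: 30.82
eef_pos: [0.464, 0.1452, 0.0791]
eef_rot: [0.157, 0.705, 0.675, 0.151]
wrist_force: [-0.9, 0.0, 0.6]
opening: 0.303
grasp_force: 0.0
```

Request:
{"op": "servo_tool", "data": {
  "commands": "0 0 0 0 0 -15 0.3; 0 0 0 0 0 -30 0.3; 0 0 0 0 0 -40 0.3; 0 0 0 0 0 -50 0.3; 0 0 0 0 0 0 0.3"
}}

```text
time_s: 31.45
eef_pos: [0.4081, 0.1481, 0.2061]
eef_rot: [0.159, 0.704, 0.675, 0.155]
wrist_force: [1.5, -0.7, -0.4]
opening: 0.3
grasp_force: 0.0
```

```bash
python3 - <<'E'
from h import *
from bench import *
o=get_obs();print(o["time_s"],o["eef_pos"],o["wrist_force"],o["opening"])
a=cv2.imread("pics/top0.png");b=camera("top");d=cv2.absdiff(a,b).max(2)
# compare lid/chest region, handle, knob with the start (lid shut) picture, and bystanders
for n,(u0,u1,v0,v1) in dict(lid=(170,275,185,265),knob=(262,300,180,240),handle=(200,265,245,285),cap=(355,395,210,245),bottle=(410,450,180,225),vials=(120,180,245,330)).items():
    q=d[v0:v1,u0:u1];print(n,(q>40).sum(),q.size)
E
```

```text
31.45 [0.40812905 0.14811827 0.20608832] [ 1.48348804 -0.67188083 -0.39080083] 0.3001228039011038
lid 0 8400
knob 0 2280
handle 105 2600
cap 0 1400
bottle 0 1800
vials 87 5100
```

The lid and knob match the starting (shut) picture exactly, and the bystanders haven't moved. Handing in.

```bash
python3 -c "
from bench import *
print(hand_in())"
```

```text
the job is handed in; nothing more can be done
None
```

The small blue vial is upright in the chest, the stay was broken and the lid lowered by hand until fully shut, and the job was handed in at 31 s; no verdict came back, but the last camera check matched the start picture at the lid, knob, white bottle and red cap.

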